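# Unstack the heater blocks onto their cork rests

## Task

Take the stack of four aluminium heater blocks apart and stand each block upright in the middle of the cork rest that has its own shape and size, the two rectangular ones lined up with their rests along the long side. Do not let any block topple, bring each one right down onto its rest before letting it go, and leave the timer and the dropper bottle where they stand.

Things in the scene. Friction and masses are not known exactly. Their poses are not given: they have to be found in the camera images.
- block_rect: Plain aluminium heater block, a rectangle 86 x 60 mm, 34 mm high with dark tube bores in its top; loose, about 400 g. Bottom of the stack; stands on the worktop, underside at z = 0. Origin: centre of its underside, z up, x along its long side.
- block_round: Plain aluminium heater block, a disc of 54 mm diameter, 34 mm high with dark tube bores in its top; loose, about 180 g. Second from the bottom, standing on the rectangular block (underside at z = 34 mm). Origin: centre of its underside, z up.
- block_oblong: Plain aluminium heater block, a small rectangle 44 x 28 mm, 34 mm high with dark tube bores in its top; loose, about 100 g. Third from the bottom, standing on the round block (underside at z = 68 mm). Origin: centre of its underside, z up, x along its long side.
- block_small: Plain aluminium heater block, a small round post of 22 mm diameter, 34 mm high with dark tube bores in its top; loose, about 40 g. Top of the stack, standing on the small rectangular block (underside at z = 102 mm). Origin: centre of its underside, z up.
- rest_rect: Flat cork rest with a white plastic edge, the large rectangle, 106 x 80 mm, 6 mm high, fixed to the worktop; its place is found afresh each time. Origin: centre of its underside (on the worktop), z up, x along its long side. Place of the 86 x 60 mm block.
- rest_round: Flat cork rest with a white plastic edge, the large disc, 74 mm diameter, 6 mm high, fixed to the worktop; its place is found afresh each time. Origin: centre of its underside (on the worktop), z up. Place of the 54 mm disc.
- rest_oblong: Flat cork rest with a white plastic edge, the small rectangle, 64 x 48 mm, 6 mm high, fixed to the worktop; its place is found afresh each time. Origin: centre of its underside (on the worktop), z up, x along its long side. Place of the 44 x 28 mm block.
- rest_small: Flat cork rest with a white plastic edge, the small disc, 42 mm diameter, 6 mm high, fixed to the worktop; its place is found afresh each time. Origin: centre of its underside (on the worktop), z up. Place of the 22 mm post.
- timer: Bystander: white lab timer lying flat, 60 x 64 x 18 mm, loose. Origin: centre of its underside. Not to be moved.
- bottle: Bystander: white dropper bottle with an orange cap, 32 mm diameter, 66 mm high, standing upright, loose. Origin: centre of its underside. Not to be moved.
Mind the look-alikes: they are no part of the job. Leave any green or yellow look-alike of the block_round alone.

How it is judged (in metres and radians):
At the end, for the whole second after the job is handed in: Each block stands upright (0.1 rad), released and at rest, on the top of the cork rest of its own outline, centres within 12 mm; the two rectangular blocks have their long side within 0.25 rad of the rest's, either way round (horizontal distance between block_rect and rest_rect below 0.012 m and z of block_rect in the frame of rest_rect between 0.002 and 0.01 m and angle between each of block_rect, block_round, block_oblong, block_small's own z axis and vertical below 0.1 rad and linear speed of each of block_rect, block_round, block_oblong, block_small below 0.02 m/s and angular speed of each of block_rect, block_round, block_oblong, block_small below 0.2 rad/s and angle between the x axis of block_rect and the x axis of rest_rect, either way round below 0.25 rad and horizontal distance between block_round and rest_round below 0.012 m and z of block_round in the frame of rest_round between 0.002 and 0.01 m and horizontal distance between block_oblong and rest_oblong below 0.012 m and z of block_oblong in the frame of rest_oblong between 0.002 and 0.01 m and angle between the x axis of block_oblong and the x axis of rest_oblong, either way round below 0.25 rad and horizontal distance between block_small and rest_small below 0.012 m and z of block_small in the frame of rest_small between 0.002 and 0.01 m); the robot touches nothing.
It fails at once if a block topples (angle between any of block_rect, block_round, block_oblong, block_small's own z axis and vertical above 0.6 rad).
It fails at once if a block is let go more than 12 mm above its rest ((horizontal distance between block_rect and rest_rect below 0.04 m and z of block_rect in the frame of rest_rect above 0.018 m and contact force between the fingers and block_rect below 0.01 N) or (horizontal distance between block_round and rest_round below 0.04 m and z of block_round in the frame of rest_round above 0.018 m and contact force between the fingers and block_round below 0.01 N) or (horizontal distance between block_oblong and rest_oblong below 0.04 m and z of block_oblong in the frame of rest_oblong above 0.018 m and contact force between the fingers and block_oblong below 0.01 N) or (horizontal distance between block_small and rest_small below 0.04 m and z of block_small in the frame of rest_small above 0.018 m and contact force between the fingers and block_small below 0.01 N)).
It fails at once if the timer or the dropper bottle is shifted or knocked over (distance of any of timer, bottle from where it was at the start of the episode above 0.02 m or angle between bottle's own z axis and vertical above 0.5 rad).
It also fails if it takes over 106 s, if anything falls off the work surface, if the arm or the gripper's body presses on something with over 40 N, if the wrist force passes 120 N, or if a joint passes its speed limit or range.

## Robot

A 6-joint arm with a two-finger parallel gripper is mounted at the origin on a cart in front of the work surface, level with it; the furniture and walls round the work are solid. World frame = base frame: x ahead of the robot, y to its left, z up, the work surface at z = 0. Lengths are in mm, angles in rad, forces in N, time in s.
With the tool pointing down it reaches from about 300 to 775 mm from the base axis. Payload 14.6 kg.
Tool frame: the origin (TCP) lies between the finger pads; the fingertips stand manip.tip_reach ahead of it and the grasp point (between the pads) lies 5 mm behind it (manip.tip_reach is the distance from the TCP to the fingertips, in mm); z points along the fingers, y is the line along which they close (so a half turn about z gives the same grasp; the last joint's range is limited). The gripper opens to 94 mm and grips with 3 to 60 N. Pads are 16 mm wide; open, the fingers measure 119 mm over their backs; the gripper's body (75 mm by 177 mm) begins 78 mm behind the grasp point.
Start: joints at [-1.363, 0.3, 1.521, -0, 1.321, -0.067], TCP at [149.238, -529.356, 219.446] pointing down, gripper open.
Joint ranges: [-3.03, 3.03], [-0.79, 2.21], [0.23, 2.52], [-1.04, 4.18], [0, 3.07], [-2.55, 2.55]. Speed limits (rad/s): [2.22, 2.22, 2.57, 3.14, 3.14, 3.14].

## Interface

Orientations are given as [roll, pitch, yaw] about the fixed x, y, z axes, in that order (R = Rz(yaw) Ry(pitch) Rx(roll)).
In Python, from cell import manip gives the robot as it stands. The module is installed in compiled form; this text tells all that it offers.
- The arm moves only by the shell command python3 -m creep 'ROWS' [FORCE]. ROWS is JSON, a list of rows, each a list of 3 entries, a list of its own where there are three numbers: the opening, from -1 (shut) to 1 (fully open), then the shift along the tool's x, y, z in cm, then the turn about the tool's z in units of 5 degrees (1.0 is 5 degrees). In form: [[grip, [tx, ty, tz], roll], ...]. A call has 1 to 12 rows; each row is the pose to reach, as a shift and turn from the pose commanded when the call began, along the tool's axes at that moment; what a row does not reach only later rows make up. A row lasts 1/10 s, in which the tool goes at most 50 mm and 8.59 degrees, less where a joint would pass 70% of its speed; a pose out of reach is approached as far as the arm can. A call with a gripper value outside its range is refused whole. The fingers move at their own pace and stop on an object; FORCE is the grip in N (left out, the last holds). Time passes only in rows, so rows that repeat a pose let the fingers close. It gives the time, the measured TCP pose, the force, the opening and the grip force at its end, in the units of the state.
- manip.read_state(): the state, without advancing time (a new reading comes with each control period).
- manip.camera(name): name is "scene" or "top" or "wrist"; returns the picture (384x512x3 uint8, red, green, blue); there is no depth.
- manip.camera_params(name): a dict with "fovy" (degrees; the focal length in pixels is half the picture's height over the tangent of half this angle, whatever the lens; pixels are square), "cx", "cy" (the principal point, pixels), "origin" and "attitude" of the camera in the world. Camera axes: x right, y down, z forward; pixel columns grow to the right and rows downward; lengths in mm; the calibration is good to about 2 mm. A picture is of the moment at which its call begins: read the wrist's pose just before it. camera_params takes no time and is no camera call; for the wrist camera it gives the pose at the moment of the call.
- manip.sign_off(): hands the job in; it is judged then, once.
The state is a dict: "clock": time; "joints": joint angles; "qd": joint speeds; "effort": joint torques, N m; "eef_pos": TCP position; "eef_rot": TCP orientation; "wrist_force": force on the tool from outside, world axes, zero at the start; "moment": the same for the moment, N m; "finger_gap": finger opening in mm; "finger_force": force on a finger pad.
Only numpy, scipy, OpenCV 4.12 (cv2) and the standard library are available. Lean on these libraries where they do the work, as an engineer would, in place of code of your own. Each camera call takes 0.05 s, during which the arm holds its last target. There are 200 camera calls.

## Working session

There is one attempt and no reset: what is moved stays moved. The work goes in short steps, Python scripts to look and compute and a shell command to move; the robot and the scene stay as the last step left them, time stands still between calls to the robot, and variables do not carry over. Pictures are saved under pics/ and viewed, at most 16 in all, crops included, and the job is handed in when it is done.

```bash
mkdir -p pics; python3 - <<'E'
from cell import manip
import cv2
print(manip.read_state(), manip.tip_reach)
for n in("top","scene"):
    cv2.imwrite(f"pics/{n}0.png",manip.camera(n)[:,:,::-1]); print(n,manip.camera_params(n))
print(manip.camera_params("wrist"))
E
```

```text
{'clock': 0.0, 'joints': array([-1.36259708e+00,  3.00470112e-01,  1.52158007e+00,  5.28843684e-07,
        1.32069672e+00, -6.65871561e-02]), 'qd': array([-0.00078931,  0.00016617,  0.0003888 ,  0.00011776, -0.00168973,
        0.00088496]), 'effort': array([ 1.45080387e-03, -5.31802726e+01, -3.52738667e+01,  7.08469050e-02,
        2.41729862e-02, -9.91357524e-05]), 'eef_pos': array([ 149.19094877, -529.12364881,  218.88729066]), 'eef_rot': array([-3.14044099e+00, -7.73126669e-05,  2.74786227e-01]), 'wrist_force': array([-0.12871526, -0.37251646,  0.85235459]), 'moment': array([-0.00631762,  0.02153715,  0.01198961]), 'finger_force': 0.0, 'finger_gap': 93.98380104780381} 14.0
top {'fovy': 48.37245699052576, 'cx': 255.12514871048091, 'cy': 191.37337492760767, 'origin': array([ 400.61801722,   85.66247207, 1233.96735179]), 'attitude': array([-2.98196092, -0.01657384, -1.58261825])}
scene {'fovy': 51.90761808798019, 'cx': 251.66149415986078, 'cy': 186.05206342430336, 'origin': array([ 325.40796933, -453.43125951,  726.24477249]), 'attitude': array([-2.39082058, -0.01012331, -0.48319209])}
{'fovy': 70.75131083020356, 'cx': 253.836507890163, 'cy': 193.2664216767155, 'origin': array([ 229.56600766, -506.48073703,  383.66770485]), 'attitude': array([ 2.84844733e+00,  1.29809245e-03, -1.29486042e+00])}
```

View pics/top0.png

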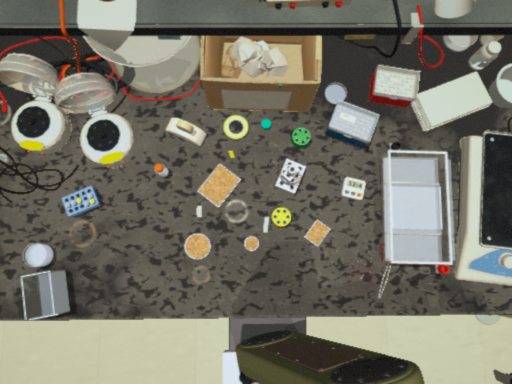

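View pics/scene0.png

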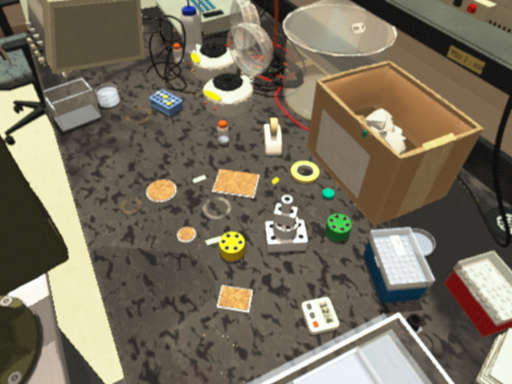

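The top view shows the cork rests at (219,186) rect, (197,246) round, (251,243) small and (317,233) oblong. The stack is at (291,176), the timer at (354,188) and the bottle at (160,170). The round look-alikes are yellow at (281,217) and green at (301,136). The real disc is the uncoloured aluminium one inside the stack.

```bash
cat > h.py <<'E'
from cell import manip
import cv2, numpy as np
from scipy.spatial.transform import Rotation as R
def ray(p,px,z):
    f=192/np.tan(np.radians(p['fovy'])/2)
    M=R.from_euler('xyz',p['attitude']).as_matrix()
    px=np.atleast_2d(px).astype(float)
    d=np.c_[(px[:,0]-p['cx'])/f,(px[:,1]-p['cy'])/f,np.ones(len(px))]@M.T
    o=np.array(p['origin']); return o+d*((z-o[2])/d[:,2])[:,None]
def proj(p,X):
    f=192/np.tan(np.radians(p['fovy'])/2)
    M=R.from_euler('xyz',p['attitude']).as_matrix()
    c=(np.atleast_2d(X)-p['origin'])@M
    return np.c_[c[:,0]/c[:,2]*f+p['cx'],c[:,1]/c[:,2]*f+p['cy']]
def cork(im):
    h=cv2.cvtColor(im,cv2.COLOR_RGB2HSV)
    m=cv2.inRange(h,(5,70,130),(22,255,255))
    return cv2.morphologyEx(m,cv2.MORPH_CLOSE,np.ones((3,3)))
def rests(name,amin=60):
    im=manip.camera(name);p=manip.camera_params(name)
    for c in cv2.findContours(cork(im),0,2)[0]:
        if cv2.contourArea(c)<amin: continue
        h=cv2.convexHull(c)[:,0]
        w=ray(p,h,6)[:,:2].astype(np.float32)
        r=cv2.minAreaRect(w); mo=cv2.moments(w.reshape(-1,1,2))
        if max(r[1])>130: continue
        b=cv2.boxPoints(r);e=max([b[1]-b[0],b[2]-b[1]],key=np.linalg.norm)
        print(name,h.mean(0).round(),'rect',np.round(r[0],1),np.round(r[1],1),'cen',np.round([mo['m10']/mo['m00'],mo['m01']/mo['m00']],1),'longyaw',round(float(np.arctan2(e[1],e[0])),3))
E
python3 - <<'E'
from h import *
rests("top");rests("scene")
a=manip.camera("top")[140:215,250:325];b=manip.camera("scene")[185:260,240:340]
cv2.imwrite("pics/c1.png",np.hstack([cv2.resize(a,(380,380),interpolation=2),cv2.resize(b,(400,380),interpolation=2)])[:,:,::-1])
E
```

```text
top [251. 242.] rect [449.   76.5] [28.6 34. ] cen [448.6  76.4] longyaw -0.011
top [197. 246.] rect [441.  230.2] [65.1 62.5] cen [442.3 229.9] longyaw 0.006
top [317. 232.] rect [ 477.6 -114.3] [40.9 59.4] cen [ 477.5 -114. ] longyaw -0.67
top [219. 185.] rect [619.1 168.6] [73.2 98.1] cen [619.1 168.6] longyaw -0.672
top [159. 167.] rect [672.9 344.9] [26.4 23.9] cen [672.7 345.4] longyaw 1.563
top [62. 22.] rect [1151.3  654.3] [112.4  14.4] cen [1152.4  654. ] longyaw 0.117
scene [235. 297.] rect [ 474.7 -112.4] [43.8 58.4] cen [ 474.5 -112.3] longyaw -0.636
scene [186. 233.] rect [446.2  78.2] [37.1 36.5] cen [446.2  78.3] longyaw 0.801
scene [159. 190.] rect [439.  231.6] [71.1 66.1] cen [439.3 232. ] longyaw 1.266
scene [237. 184.] rect [615.4 170.2] [ 80.7 102.4] cen [615.2 170.6] longyaw -0.672
scene [223. 126.] rect [681.6 393.1] [47.1 26.5] cen [682.2 394.1] longyaw 1.13
scene [258.  56.] rect [954.7 696.9] [52.6 91.6] cen [960.5 695.8] longyaw -0.909
```

View pics/c1.png

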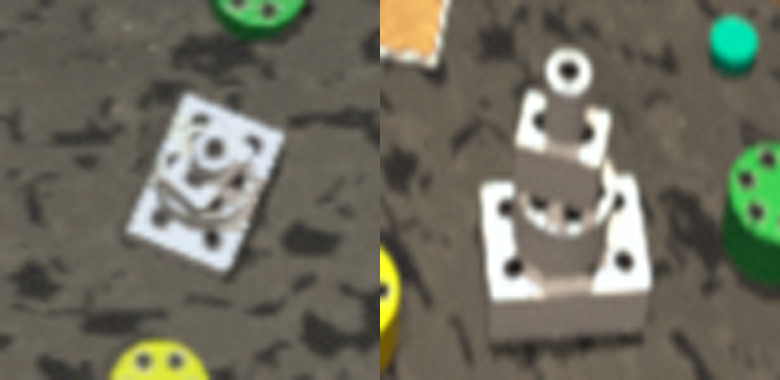

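```bash
python3 - <<'E'
from h import *
t=manip.camera_params("top");s=manip.camera_params("scene")
T=lambda a:np.array(a)/5.0667+[250,140]
S=lambda a:(np.array(a)-[380,0])/[4,5.0667]+[240,185]
print('post',ray(t,T([[214,150]]),136),ray(s,S([[569,71]]),136))
def box(w):
    w=w[:,:2].astype(np.float32);r=cv2.minAreaRect(w);b=cv2.boxPoints(r);e=max([b[1]-b[0],b[2]-b[1]],key=np.linalg.norm);print(w.mean(0),r,np.arctan2(e[1],e[0]))
box(ray(t,T([[185,95],[284,132],[230,272],[128,232]]),34))
box(ray(s,S([[482,184],[632,175],[652,288],[490,300]]),34))
box(ray(s,S([[530,92],[610,110],[602,165],[518,148]]),102))
print('disc top left/right edges',ray(s,S([[515,190],[612,190],[565,236]]),68))
E
```

```text
post [[634.21843581 -32.81830067 136.        ]] [[633.17622636 -32.00035536 136.        ]]
[637.2777   -39.296288] ((637.6104736328125, -39.017173767089844), (61.485897064208984, 86.64094543457031), 67.69971466064453) -0.38921344
[635.4535   -38.027035] ((635.2418823242188, -37.71879196166992), (61.02313232421875, 86.49688720703125), 66.72545623779297) -0.4062177
[633.04535  -33.170815] ((632.7725219726562, -33.1544303894043), (30.47324562072754, 42.86097717285156), 49.88009262084961) -0.7002253
disc top left/right edges [[609.3062798  -26.65391158  68.        ]
 [654.71571923 -50.02726479  68.        ]
 [620.49297916 -58.93198832  68.        ]]
```

```bash
cat >> h.py <<'E'
def to(x,y,z,yaw,s=None):
    s=s or manip.read_state()
    M=R.from_euler('xyz',s['eef_rot'])
    y0=s['eef_rot'][2]; dr=-(yaw-y0)
    print('t',np.round(M.inv().apply(np.array([x,y,z])-s['eef_pos'])/10,2),'roll',round(np.degrees((dr+np.pi)%(2*np.pi)-np.pi)/5,2),round(np.degrees(dr)/5,2), 'now',np.round(s['eef_pos'],1),round(float(y0),3))
E
python3 -c "
from h import *
to(250,-350,230,.275);to(634,-32.5,230,2.45)"
```

```text
t [ 14.57 -14.52  -1.07] roll -0.0 -0.0 now [ 149.2 -529.3  219.3] 0.275
t [ 60.14 -34.66  -1.06] roll -24.93 -24.93 now [ 149.2 -529.3  219.3] 0.275
```

```bash
python3 -m creep '[[1,[5,-5,-1],-1.7],[1,[10,-10,-1],-3.4],[1,[14.5,-14.5,-1],-5],[1,[20,-16.5,-1],-6.7],[1,[25,-18.5,-1],-8.4],[1,[30,-20.5,-1],-10],[1,[35,-23,-1],-11.5],[1,[40,-25.5,-1],-13],[1,[45,-28,-1],-14.5],[1,[50,-30,-1],-16],[1,[55,-32.5,-1],-17.5],[1,[60,-34.7,-1],-19]]' 20; python3 -c "
from h import *
to(634,-32.5,230,2.45)"
```

```text
clock: 1.5
eef_pos: [557.5, -96.0, 229.5]
eef_rot: [3.141, 0.0, 1.939]
wrist_force: [-0.3, -1.5, 0.4]
finger_gap: 94.1
finger_force: 0.0
t [ 3.17  9.42 -0.05] roll -5.86 -5.86 now [557.5 -96.  229.5] 1.939
```

```bash
python3 -m creep '[[1,[1,3,0],-1.7],[1,[2.2,6.5,0],-3.4],[1,[3.2,9.4,0],-5],[1,[3.2,9.4,0],-5.86],[1,[3.2,9.4,0],-5.86],[1,[3.2,9.4,0],-5.86]]'; python3 -c "
from h import *
to(634,-32.5,230,2.45)
s=manip.camera_params('wrist');im=manip.camera('wrist')
cv2.imwrite('pics/w1.png',im[:,:,::-1]);print(proj(s,[[634,-32.4,136],[633,-33,102],[636.5,-38.5,34]]))"
```

```text
clock: 2.1
eef_pos: [632.5, -34.8, 229.4]
eef_rot: [-3.141, -0.0, 2.442]
wrist_force: [-0.7, -1.2, -0.1]
finger_gap: 94.1
finger_force: 0.0
t [ 0.04  0.27 -0.06] roll -0.1 -0.1 now [632.5 -34.8 229.4] 2.442
[[257.35021948 200.16041372]
 [255.98009527 190.34954621]
 [254.14166911 180.86273417]]
```

View pics/w1.png

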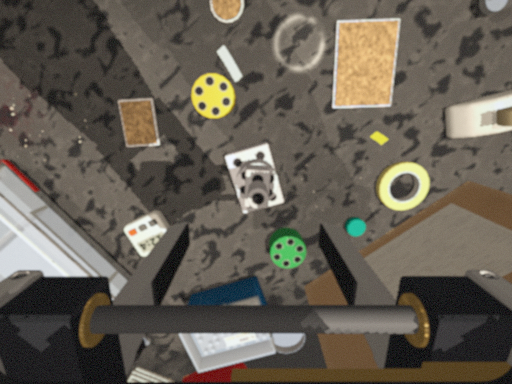

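```bash
python3 -m creep '[[0.2,[0.1,0.3,2],0],[0,[0.1,0.3,5],0],[-0.2,[0.1,0.3,8],0],[-0.2,[0.1,0.3,10.7],0],[-0.2,[0.1,0.3,10.7],0],[-0.4,[0.1,0.3,10.7],0],[-0.6,[0.1,0.3,10.7],0],[-0.7,[0.1,0.3,10.7],0],[-1,[0.1,0.3,10.7],0],[-1,[0.1,0.3,10.7],0]]' 15; python3 -c "
from h import *
to(634,-32.5,230,2.45)
s=manip.camera_params('wrist');im=manip.camera('wrist')
cv2.imwrite('pics/w2.png',im[:,:,::-1])"
```

```text
clock: 3.15
eef_pos: [634.2, -31.6, 123.1]
eef_rot: [3.141, 0.001, 2.444]
wrist_force: [0.2, 0.4, 3.4]
finger_gap: 20.5
finger_force: 15.0
t [ -0.05  -0.07 -10.69] roll -0.07 -0.07 now [634.2 -31.6 123.1] 2.444
```

View pics/w2.png

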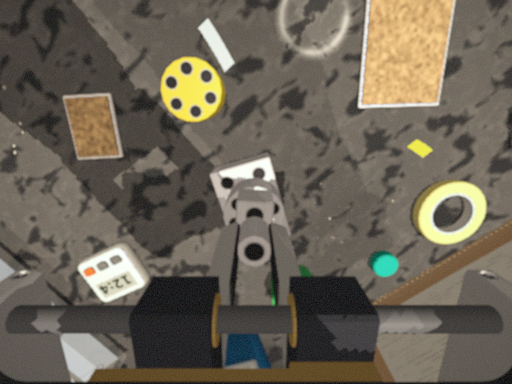

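```bash
python3 -m creep '[[-1,[0,0,-1.5],0],[-1,[0,0,-3.5],0],[-1,[0,0,-5],0],[-1,[2,-0.3,-5],0],[-1,[5,-0.8,-5],0],[-1,[8.5,-1.4,-5],0],[-1,[12,-2,-5],0],[-1,[15.5,-2.6,-5],0],[-1,[18.5,-3.1,-4],0],[-1,[20.5,-3.5,-2],0],[-1,[21.26,-3.6,1],0],[-1,[21.26,-3.6,1],0]]'; python3 -m creep '[[-1,[0,0,0],0]]'; python3 -c "
from h import *
to(448,77.3,26,2.45)
s=manip.camera_params('wrist');im=manip.camera('wrist')
cv2.imwrite('pics/w3.png',im[:,:,::-1]);rests('wrist',300)"
```

```text
clock: 4.4
eef_pos: [445.9, 77.6, 110.8]
eef_rot: [-3.139, -0.003, 2.445]
wrist_force: [0.3, 0.5, 0.2]
finger_gap: 20.6
finger_force: 15.0
clock: 4.5
eef_pos: [448.5, 77.2, 113.6]
eef_rot: [3.141, 0.0, 2.444]
wrist_force: [0.8, 1.1, -0.2]
finger_gap: 20.3
finger_force: 15.0
t [ 0.04 -0.03  8.76] roll -0.06 -0.06 now [448.5  77.2 113.6] 2.444
wrist [410. 241.] rect [615.3 169.1] [ 74.3 101.3] cen [615.1 169.6] longyaw -0.67
wrist [253. 193.] rect [445.4  77.6] [34.9 33. ] cen [445.3  77.3] longyaw 0.873
wrist [373.  88.] rect [438.7 230.3] [65.9 65.9] cen [438.7 230.2] longyaw 0.983
wrist [298.  36.] rect [353.4 205.8] [21.7 44. ] cen [354.1 207.3] longyaw -0.485
```

View pics/w3.png

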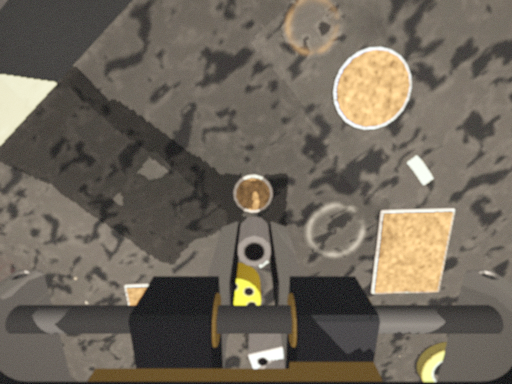

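```bash
python3 -m creep '[[-1,[0.1,0,2],0],[-1,[0.1,0,4.5],0],[-1,[0.1,0,6.5],0],[-1,[0.1,0,7.8],0],[-1,[0.1,0,8.3],0],[-1,[0.1,0,8.6],0],[-1,[0.1,0,8.6],0],[-1,[0.1,0,8.6],0]]'; python3 -c "
from h import *
s=manip.camera_params('wrist');print(ray(s,[[254,250]],42+0), manip.read_state()['eef_pos'])"
```

```text
clock: 5.4
eef_pos: [447.6, 78.0, 27.2]
eef_rot: [3.141, 0.001, 2.444]
wrist_force: [-1.2, 0.3, -1.2]
finger_gap: 20.6
finger_force: 15.0
[[444.32390823  79.78601083  42.        ]] [447.63394776  77.95116527  27.2089272 ]
```

```bash
python3 -m creep '[[-1,[-0.2,0,0.08],0],[-1,[-0.2,0,0.15],0],[-1,[-0.2,0,0.15],0],[-0.6,[-0.2,0,0.1],0],[-0.4,[-0.2,0,0.1],0],[-0.2,[-0.2,0,0.1],0],[0,[-0.2,0,0],0],[0,[-0.2,0,-1],0],[0,[-0.2,0,-4],0],[0,[-0.2,0,-8],0],[0,[-0.2,0,-12],0],[0,[-0.2,0,-15],0]]'; python3 -m creep '[[0,[0,0,0],0]]'; python3 -c "
from h import *
to(633,-33,210,2.45)
s=manip.camera_params('wrist');im=manip.camera('wrist')
cv2.imwrite('pics/w4.png',im[:,:,::-1])"
```

```text
clock: 6.6
eef_pos: [448.8, 76.7, 179.7]
eef_rot: [3.14, 0.002, 2.444]
wrist_force: [-0.9, -0.5, -0.5]
finger_gap: 47.3
finger_force: 0.0
clock: 6.7
eef_pos: [450.1, 76.8, 180.9]
eef_rot: [3.136, 0.005, 2.444]
wrist_force: [-0.1, -0.4, -0.3]
finger_gap: 47.1
finger_force: 0.0
t [-21.09   3.34  -2.78] roll -0.07 -0.07 now [450.1  76.8 180.9] 2.444
```

View pics/w4.png

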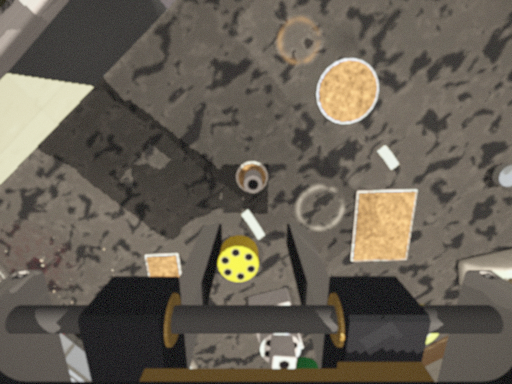

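The post stands at (252,178) on the small rest, and I'm returning to the stack.

```bash
python3 -m creep '[[0,[-3,0.5,-1],0],[0,[-7,1.1,-2],0],[0,[-11,1.7,-2],0],[0,[-15,2.3,-2],0],[0,[-18,2.9,-2],0],[0,[-20.3,3.2,-2],0],[0,[-21.1,3.3,-2],0],[0,[-21.1,3.3,-2],0],[0,[-21.1,3.3,-2],0]]';  python3 -c "
from h import *
to(633,-33,88,2.45)
s=manip.camera_params('wrist');im=manip.camera('wrist')
print(s,proj(s,[[633,-33,102],[632,-38,68],[636.5,-38.5,34]]))
cv2.imwrite('pics/w5.png',cv2.resize(im[110:260,160:360],(800,600),interpolation=2)[:,:,::-1])"
```

```text
clock: 7.65
eef_pos: [630.8, -32.9, 196.0]
eef_rot: [-3.141, -0.001, 2.445]
wrist_force: [0.2, 0.6, 0.7]
finger_gap: 46.5
finger_force: 0.0
t [-0.18  0.14 10.8 ] roll -0.06 -0.06 now [630.8 -32.9 196. ] 2.445
{'fovy': 70.75131083020356, 'cx': 253.836507890163, 'cy': 193.2664216767155, 'origin': array([564.51954335,  21.30295871, 360.82646991]), 'attitude': array([ 2.84848745e+00, -2.14061256e-04,  8.74910736e-01])} [[255.98398433 202.04287517]
 [251.79042395 194.4778046 ]
 [253.9767293  189.41750602]]
```

View pics/w5.png

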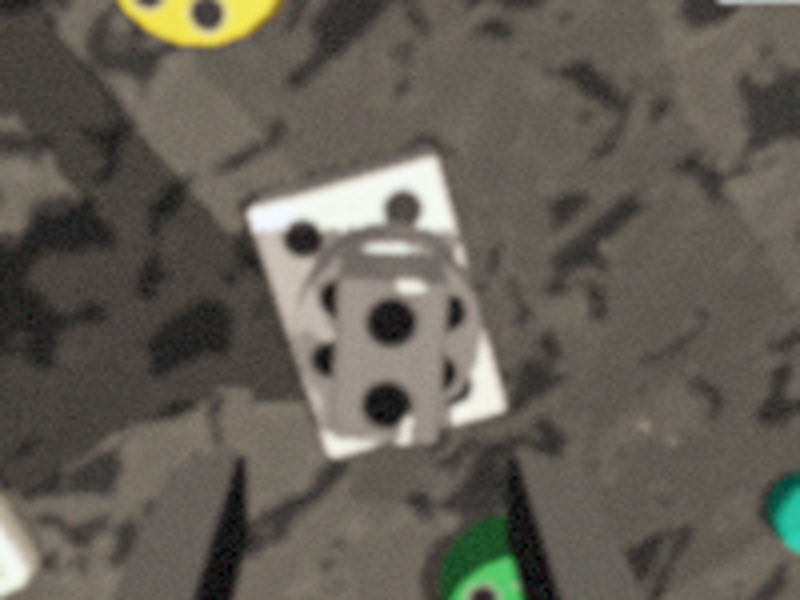

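```bash
python3 -c "
from h import *
s=manip.camera_params('wrist')
P=lambda a:np.array(a)/4+[160,110]
h=ray(s,P([[391,322],[385,405],[388,363]]),102);print('obl',h,np.arctan2(*(h[0]-h[1])[[1,0]]))
print('disc',ray(s,P([[388,318],[298,318],[478,318],[388,228]]),68))
w=ray(s,P([[247,208],[437,155],[507,408],[330,458]]),34)[:,:2].astype(np.float32);print(w.mean(0),cv2.minAreaRect(w))
to(*h[2,:2],88,2.41)
"
```

```text
obl [[624.95756652 -23.84946293 102.        ]
 [640.98414786 -39.10547267 102.        ]
 [632.7747632  -31.30337151 102.        ]] 2.3808221115896715
disc [[631.44947779 -29.68774895  68.        ]
 [615.18480022 -49.16394347  68.        ]
 [647.7155705  -10.20985988  68.        ]
 [611.62423394 -13.25000349  68.        ]]
[636.2441  -36.02929] ((636.1692504882812, -35.996315002441406), (59.93552017211914, 86.13107299804688), 66.55481719970703)
t [-0.06  0.24 10.84] roll 0.4 0.4 now [630.8 -32.8 196.4] 2.445
```

```bash
python3 -m creep '[[0,[-0.1,0.2,2],0.4],[0,[-0.1,0.2,5],0.4],[0,[-0.1,0.2,8],0.4],[0,[-0.1,0.2,10],0.4],[0,[-0.1,0.2,10.7],0.4],[0,[-0.1,0.2,10.7],0.4],[-0.3,[-0.1,0.2,10.7],0.4],[-0.5,[-0.1,0.2,10.7],0.4],[-1,[-0.1,0.2,10.7],0.4],[-1,[-0.1,0.2,10.7],0.4],[-1,[-0.1,0.2,10.7],0.4]]' 20;  python3 -c "
from h import *
to(633,-33,88,2.41);to(475.5,-113,140,2.475)"
```

```text
clock: 8.8
eef_pos: [634.0, -32.6, 90.6]
eef_rot: [3.141, 0.001, 2.409]
wrist_force: [-2.1, 1.3, 7.2]
finger_gap: 27.7
finger_force: 19.9
t [ 0.05 -0.09  0.26] roll -0.01 -0.01 now [634.  -32.6  90.6] 2.409
t [  6.41 -16.57  -4.97] roll -0.75 -0.75 now [634.  -32.6  90.6] 2.409
```

```bash
python3 -m creep '[[-1,[0,0,-1],0],[-1,[0,0,-3],0],[-1,[0,0,-5],0],[-1,[0.6,-1.5,-5],-0.1],[-1,[1.6,-4.2,-5],-0.3],[-1,[2.8,-7.2,-5],-0.5],[-1,[4,-10.2,-5],-0.8],[-1,[5.2,-13.2,-5],-0.8],[-1,[6.1,-15.5,-5],-0.8],[-1,[6.4,-16.6,-4],-0.8],[-1,[6.4,-16.6,-2],-0.8],[-1,[6.4,-16.6,-2],-0.8]]'; python3 -m creep '[[-1,[0,0,0],0]]'; python3 -c "
from h import *
to(475.5,-113,28.6,2.475)
s=manip.camera_params('wrist');im=manip.camera('wrist')
cv2.imwrite('pics/w6.png',im[:,:,::-1]);rests('wrist',300)"
```

```text
clock: 10.0
eef_pos: [473.9, -113.3, 108.3]
eef_rot: [-3.141, -0.003, 2.479]
wrist_force: [-0.0, 0.2, 0.4]
finger_gap: 27.7
finger_force: 19.9
clock: 10.1
eef_pos: [475.2, -113.3, 110.1]
eef_rot: [-3.142, -0.0, 2.479]
wrist_force: [-0.2, 0.8, -1.9]
finger_gap: 28.0
finger_force: 19.9
t [-0.01  0.04  8.15] roll 0.05 0.05 now [ 475.2 -113.3  110.1] 2.479
wrist [250. 184.] rect [ 464.5 -106.7] [40.9 34.2] cen [ 462.2 -107.8] longyaw 0.91
wrist [399.  52.] rect [444.3  73.8] [30.1 34.7] cen [444.9  74.9] longyaw -0.339
```

View pics/w6.png

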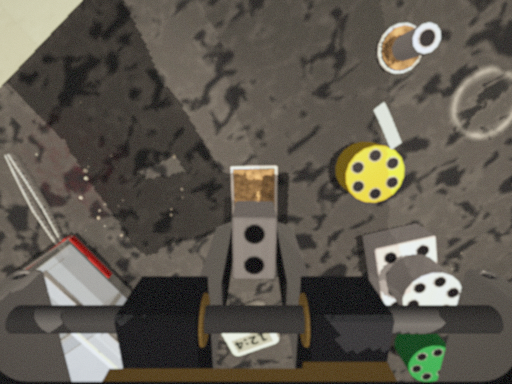

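```bash
python3 -c "
from h import *
s=manip.camera_params('wrist')
e=ray(s,[[254,166]],6)[0];a=2.479
print('rest c',e[:2]-32*np.array([np.cos(a),np.sin(a)]),'block',ray(s,[[254.5,250]],121.5), ray(s,[[231,168],[277,167]],6))"
```

```text
rest c [ 474.47687432 -113.12311597] block [[ 473.98288008 -112.50824177  121.5       ]] [[ 436.58732105 -113.04980316    6.        ]
 [ 464.32354262  -75.72991713    6.        ]]
```

```bash
python3 -m creep '[[-1,[0,0,2],0],[-1,[0,0,4.5],0],[-1,[0,0,6.3],0],[-1,[0,0,7.5],0],[-1,[0,0,8],0],[-1,[0,0,8.15],0],[-1,[0,0,8.25],0],[-1,[0,0,8.25],0]]'; python3 -c "
from h import *
s=manip.camera_params('wrist');to(475.5,-113,28.6,2.475)"
```

```text
clock: 11.0
eef_pos: [475.2, -113.3, 28.5]
eef_rot: [3.142, 0.0, 2.479]
wrist_force: [-8.1, 3.2, 13.8]
finger_gap: 28.2
finger_force: 20.0
t [-0.01  0.04 -0.01] roll 0.05 0.05 now [ 475.2 -113.3   28.5] 2.479
```

```bash
python3 -m creep '[[-0.3,[0,0,0],0],[-0.1,[0,0,0],0],[0,[0,0,0],0],[0,[0,0,0],0],[0,[0,0,-1],0],[0,[0,0,-4],0],[0.4,[0,0,-8],0],[0.8,[0,0,-12],0],[1,[0,0,-15],0],[1,[0,0,-15],0]]'; python3 -c "
from h import *
to(634,-33,170,2.475);im=manip.camera('wrist')
cv2.imwrite('pics/w7.png',im[:,:,::-1])"
```

```text
clock: 12.0
eef_pos: [476.5, -113.7, 181.6]
eef_rot: [3.139, 0.007, 2.479]
wrist_force: [-0.2, -1.0, -1.5]
finger_gap: 75.8
finger_force: 0.0
t [-7.45 16.05  1.25] roll 0.05 0.05 now [ 476.5 -113.7  181.6] 2.479
```

View pics/w7.png

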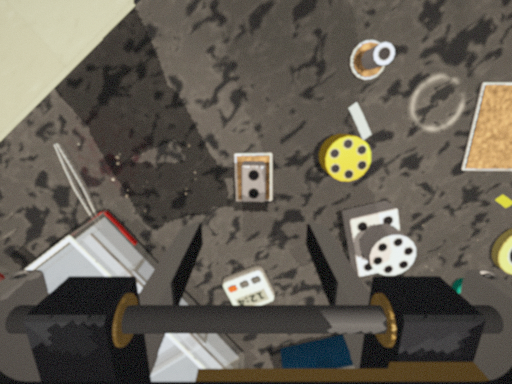

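Oblong sits centred on its rest at (253,181). Next is the disc.

```bash
python3 -m creep '[[1,[-1.2,2.5,0],0],[1,[-2.8,6,0],0],[1,[-4.4,9.5,0],0],[1,[-5.8,12.5,0],0],[1,[-7,15,0],0],[1,[-7.45,16,0],0],[1,[-7.45,16,0],0],[1,[-7.45,16,0],0]]'; python3 -c "
from h import *
to(634,-33,54,2.475);s=manip.camera_params('wrist');im=manip.camera('wrist')
cv2.imwrite('pics/w8.png',cv2.resize(im[110:260,160:360],(800,600),interpolation=2)[:,:,::-1])"
```

```text
clock: 12.85
eef_pos: [631.5, -33.1, 175.9]
eef_rot: [-3.141, -0.001, 2.479]
wrist_force: [-0.9, -0.1, 0.2]
finger_gap: 93.6
finger_force: 0.0
t [-0.21  0.18 12.19] roll 0.05 0.05 now [631.5 -33.1 175.9] 2.479
```

View pics/w8.png

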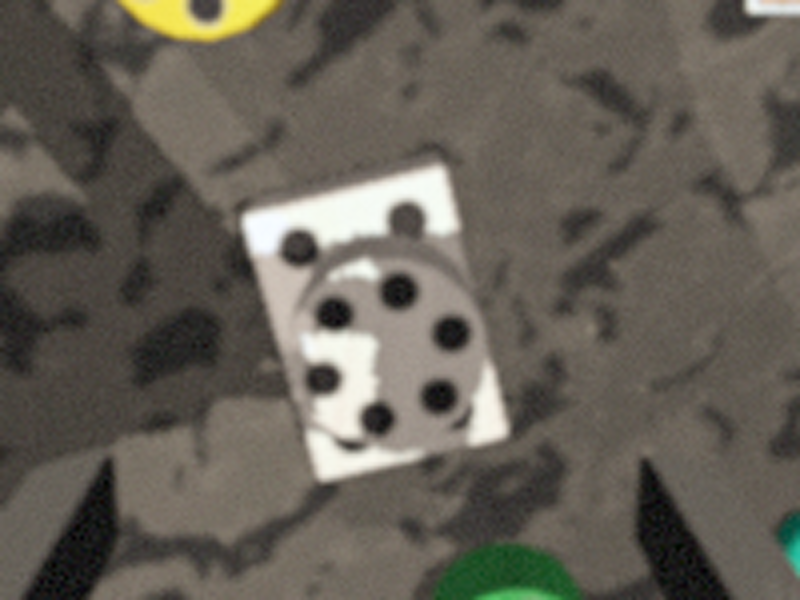

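```bash
python3 -c "
from h import *
s=manip.camera_params('wrist')
P=lambda a:np.array(a)/4+[160,110]
c=ray(s,P([[387,355]]),68)[0];print(c)
w=ray(s,P([[240,212],[444,163],[508,437],[320,482]]),34)[:,:2].astype(np.float32);print(w.mean(0),cv2.minAreaRect(w))
to(*c[:2],56,2.479)"
```

```text
[635.09881406 -33.22655145  68.        ]
[636.06647  -36.633106] ((635.924560546875, -36.471275329589844), (59.929996490478516, 87.16931915283203), 66.51168823242188)
t [-0.3   0.24 12.04] roll -0.0 -0.0 now [631.4 -33.3 176.4] 2.479
```

```bash
python3 -m creep '[[1,[-0.3,0.2,2],0],[1,[-0.3,0.2,5],0],[1,[-0.3,0.2,8],0],[1,[-0.3,0.2,10.5],0],[1,[-0.3,0.2,11.8],0],[1,[-0.3,0.2,12.1],0],[0.5,[-0.3,0.2,12.1],0],[0.2,[-0.3,0.2,12.1],0],[-0.2,[-0.3,0.2,12.1],0],[-0.2,[-0.3,0.2,12.1],0],[-0.2,[-0.3,0.2,12.1],0],[-0.2,[-0.3,0.2,12.1],0]]' 25;  python3 -c "
from h import *
to(440.5,231,110,2.479)"
```

```text
clock: 14.1
eef_pos: [635.9, -33.2, 56.2]
eef_rot: [3.141, 0.0, 2.479]
wrist_force: [-0.8, -0.3, 2.2]
finger_gap: 53.1
finger_force: 25.0
t [31.65  8.82 -5.38] roll 0.0 0.0 now [635.9 -33.2  56.2] 2.479
```

```bash
python3 -m creep '[[-0.2,[0,0,-1],0],[-0.2,[0,0,-3],0],[-0.2,[0,0,-5.5],0],[-0.2,[2,0.5,-6],0],[-0.2,[5.5,1.5,-6],0],[-0.2,[9.5,2.6,-6],0],[-0.2,[13.5,3.8,-6],0],[-0.2,[17.5,4.9,-6],0],[-0.2,[21.5,6,-6],0],[-0.2,[25.5,7.1,-6],0],[-0.2,[29,8.1,-6],0],[-0.2,[31,8.7,-6],0]]'; python3 -m creep '[[-0.2,[0.6,0.1,0],0],[-0.2,[0.6,0.1,0],0],[-0.2,[0.6,0.1,0],0]]'; python3 -c "
from h import *
to(440.5,231,28.2,2.479)
s=manip.camera_params('wrist');im=manip.camera('wrist')
cv2.imwrite('pics/w9.png',im[:,:,::-1]);rests('wrist',300)"
```

```text
clock: 15.3
eef_pos: [443.3, 227.8, 116.6]
eef_rot: [3.141, -0.0, 2.481]
wrist_force: [0.5, -0.6, -2.3]
finger_gap: 53.7
finger_force: 25.0
clock: 15.6
eef_pos: [441.3, 229.9, 116.1]
eef_rot: [3.141, 0.0, 2.479]
wrist_force: [0.1, 0.9, -1.4]
finger_gap: 53.5
finger_force: 25.0
t [0.14 0.04 8.79] roll -0.0 -0.0 now [441.3 229.9 116.1] 2.479
wrist [347. 321.] rect [640.1 220.1] [20.2 83.5] cen [640.4 219.3] longyaw -0.494
wrist [160. 321.] rect [498.2  38.4] [19.3 83.8] cen [498.6  38.6] longyaw -0.854
wrist [253. 185.] rect [432.2 236.1] [65.8 45.7] cen [433.9 234.7] longyaw 0.908
```

View pics/w9.png

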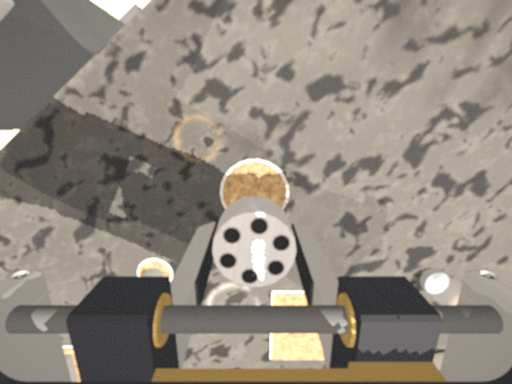

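```bash
python3 -c "
from h import *
s=manip.camera_params('wrist');a=2.479;u=np.array([np.cos(a),np.sin(a)])
print('rest',ray(s,[[254.5,158.5]],6)[0,:2]-37*u,'disc',ray(s,[[254.3,249]],128))"
```

```text
rest [439.1529828  231.37878722] disc [[438.71039081 231.13509488 128.        ]]
```

```bash
python3 -m creep '[[-0.2,[0.1,0,2],0],[-0.2,[0.1,0,5],0],[-0.2,[0.1,0,7],0],[-0.2,[0.1,0,8.1],0],[-0.2,[0.1,0,8.5],0],[-0.2,[0.1,0,8.75],0],[-0.2,[0.1,0,8.85],0],[-0.2,[0.1,0,8.85],0]]'; python3 -c "
from h import *
to(440.5,231,28.2,2.479)"
```

```text
clock: 16.5
eef_pos: [440.3, 231.3, 28.2]
eef_rot: [3.141, 0.001, 2.479]
wrist_force: [-0.3, 0.0, 0.3]
finger_gap: 53.2
finger_force: 25.0
t [-0.03 -0.01 -0.  ] roll 0.0 0.0 now [440.3 231.3  28.2] 2.479
```

```bash
python3 -m creep '[[-0.2,[0,0,0.1],0],[-0.2,[0,0,0.15],0],[-0.2,[0,0,0.15],0]]'; python3 -m creep '[[0.3,[0,0,0],0],[0.6,[0,0,0],0],[0.9,[0,0,0],0],[1,[0,0,0],0],[1,[0,0,-1],0],[1,[0,0,-4],0],[1,[0,0,-8],0],[1,[0,0,-12],0],[1,[0,0,-14],0],[1,[0,0,-14],0]]'; python3 -c "
from h import *
to(636,-37,160,2.74);s=manip.camera_params('wrist');im=manip.camera('wrist')
cv2.imwrite('pics/w10.png',im[:,:,::-1])"
```

```text
clock: 16.8
eef_pos: [440.4, 231.3, 28.1]
eef_rot: [3.14, 0.001, 2.479]
wrist_force: [-9.2, -5.6, 24.9]
finger_gap: 53.5
finger_force: 25.0
clock: 17.8
eef_pos: [441.0, 231.6, 169.4]
eef_rot: [3.137, 0.003, 2.479]
wrist_force: [0.2, -0.5, -0.7]
finger_gap: 93.8
finger_force: 0.0
t [-31.9   -9.19   0.98] roll -2.99 -2.99 now [441.  231.6 169.4] 2.479
```

View pics/w10.png

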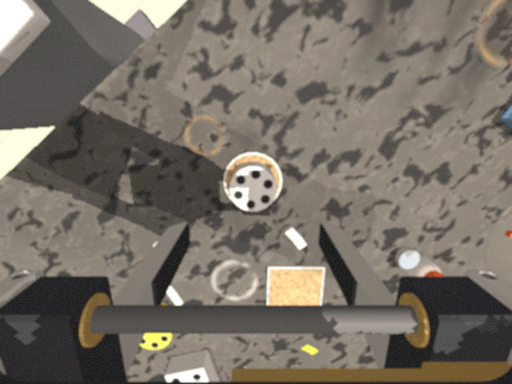

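The disc is centred on its rest at (252,183). I'm going back for the rectangular block, whose yaw is about 2.74.

```bash
python3 -m creep '[[1,[-2,-0.6,0],0],[1,[-5.5,-1.6,0],-0.3],[1,[-9.5,-2.7,0],-0.6],[1,[-13.5,-3.9,0],-1],[1,[-17.5,-5,0],-1.4],[1,[-21.5,-6.2,0],-1.8],[1,[-25.5,-7.4,0],-2.2],[1,[-29,-8.4,0],-2.6],[1,[-31,-9,0],-3],[1,[-31.9,-9.2,0],-3],[1,[-31.9,-9.2,0],-3],[1,[-31.9,-9.2,0],-3]]'; python3 -c "
from h import *
to(636,-37,20,2.74);s=manip.camera_params('wrist');im=manip.camera('wrist')
cv2.imwrite('pics/w11.png',cv2.resize(im[110:260,160:360],(800,600),interpolation=2)[:,:,::-1])"
```

```text
clock: 19.05
eef_pos: [634.3, -36.7, 165.3]
eef_rot: [-3.141, -0.001, 2.741]
wrist_force: [0.4, -0.0, -0.3]
finger_gap: 93.8
finger_force: 0.0
t [-0.19  0.04 14.53] roll 0.01 0.01 now [634.3 -36.7 165.3] 2.741
```

View pics/w11.png

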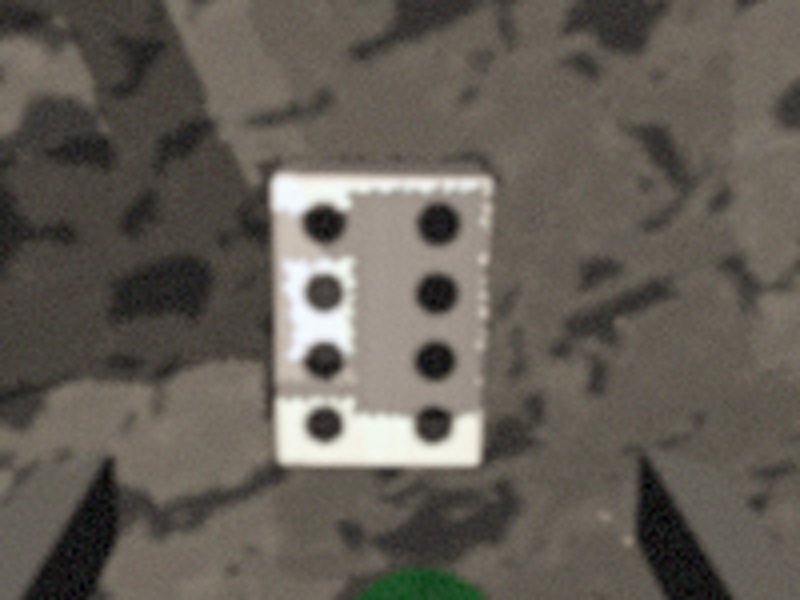

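```bash
python3 -c "
from h import *
s=manip.camera_params('wrist')
P=lambda a:np.array(a)/4+[160,110]
w=ray(s,P([[270,172],[494,175],[482,466],[276,466]]),34)[:,:2].astype(np.float32);r=cv2.minAreaRect(w);print(w.mean(0),r,np.pi+np.radians(r[2]-90))
to(*w.mean(0),21,2.741)"
```

```text
[636.10034  -36.132507] ((636.1401977539062, -36.10902404785156), (61.39625549316406, 87.38251495361328), 66.68606567382812) 2.7346877380043684
t [-0.16  0.1  14.47] roll 0.0 0.0 now [634.4 -36.5 165.7] 2.741
```

```bash
python3 -m creep '[[1,[-0.15,0.1,2],0],[1,[-0.15,0.1,5.5],0],[1,[-0.15,0.1,9.5],0],[1,[-0.15,0.1,12.5],0],[1,[-0.15,0.1,14],0],[1,[-0.15,0.1,14.4],0],[0.6,[-0.15,0.1,14.4],0],[0.4,[-0.15,0.1,14.4],0],[0,[-0.15,0.1,14.4],0],[0,[-0.15,0.1,14.4],0],[0,[-0.15,0.1,14.4],0],[0,[-0.15,0.1,14.4],0]]' 40;  python3 -c "
from h import *
to(616.5,169.5,110,2.47)"
```

```text
clock: 20.3
eef_pos: [636.9, -37.3, 22.6]
eef_rot: [3.141, 0.001, 2.741]
wrist_force: [-0.5, -0.3, 5.9]
finger_gap: 59.9
finger_force: 40.0
t [ 9.94 18.24 -8.74] roll 3.1 3.1 now [636.9 -37.3  22.6] 2.741
```

```bash
python3 -m creep '[[0,[0,0,-1],0],[0,[0,0,-3],0],[0,[0,0,-6],0],[0,[0.8,1.5,-7.5],0.3],[0,[2.2,4,-7.5],0.8],[0,[3.8,7,-7.5],1.3],[0,[5.4,10,-7.5],1.8],[0,[7,13,-7.5],2.3],[0,[8.7,16,-7.5],2.8],[0,[9.7,17.8,-7.5],3.1],[0,[9.9,18.2,-7.5],3.1],[0,[9.9,18.2,-7.5],3.1]]'; python3 -m creep '[[0,[0,0,0],0],[0,[0,0,0],0]]'; python3 -c "
from h import *
to(616.5,169.5,28.6,2.47)
s=manip.camera_params('wrist');im=manip.camera('wrist')
cv2.imwrite('pics/w12.png',im[:,:,::-1]);rests('wrist',300)"
```

```text
clock: 21.5
eef_pos: [616.2, 169.2, 96.9]
eef_rot: [-3.141, -0.0, 2.472]
wrist_force: [0.4, -0.5, -4.3]
finger_gap: 59.4
finger_force: 40.0
clock: 21.7
eef_pos: [616.6, 167.8, 96.9]
eef_rot: [-3.141, -0.0, 2.469]
wrist_force: [0.3, 0.4, -3.6]
finger_gap: 60.0
finger_force: 40.0
t [0.12 0.12 6.83] roll -0.01 -0.01 now [616.6 167.8  96.9] 2.469
wrist [446. 291.] rect [834.2 273.3] [41.  33.7] cen [830.9 270.8] longyaw 0.053
wrist [256. 162.] rect [585.7 193.2] [73.3 24.1] cen [585.8 193.8] longyaw 0.9
wrist [466. 132.] rect [684.7 364. ] [39.6 31.7] cen [684.7 364.1] longyaw 1.009
wrist [183.  22.] rect [455.5 218.8] [65.4 27.4] cen [453.9 220.3] longyaw 0.936
```

View pics/w12.png

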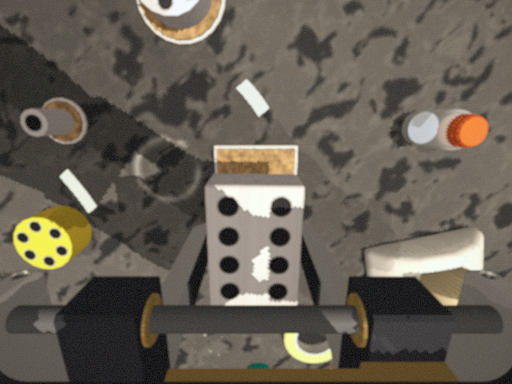

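```bash
python3 -c "
from h import *
s=manip.camera_params('wrist');a=2.469;u=np.array([np.cos(a),np.sin(a)])
e=ray(s,[[214,145.5],[298,145.2]],6)[:,:2];d=e[1]-e[0]
print('rest',e.mean(0)-40*0-53*u,np.linalg.norm(d),np.arctan2(d[1],d[0])+np.pi/2)
h=ray(s,[[228,206],[281,206.5],[226,292],[280,291]],96.9-22.6+34);print('block',h.mean(0))
to(*(e.mean(0)-53*u),28.6,2.47)"
```

```text
rest [615.5587421  170.44376601] 78.75850493234292 2.474103571671583
block [615.21933179 168.05759767 108.3       ]
t [0.23 0.12 6.84] roll -0.01 -0.01 now [616.6 168.   97. ] 2.469
```

```bash
python3 -m creep '[[0,[0.15,0.1,1.5],0],[0,[0.15,0.1,3.5],0],[0,[0.15,0.1,5],0],[0,[0.15,0.1,6],0],[0,[0.15,0.1,6.5],0],[0,[0.15,0.1,6.8],0],[0,[0.15,0.1,6.9],0],[0,[0.15,0.1,6.9],0]]'; python3 -c "
from h import *
to(616,169.5,28.6,2.47)"
```

```text
clock: 22.6
eef_pos: [616.2, 170.7, 28.7]
eef_rot: [3.141, 0.001, 2.47]
wrist_force: [-1.2, 0.5, -0.6]
finger_gap: 59.3
finger_force: 40.0
t [-0.06 -0.11  0.01] roll 0.0 0.0 now [616.2 170.7  28.7] 2.47
```

```bash
python3 -m creep '[[0,[0,0,0.05],0],[0,[0,0,0.1],0],[0,[0,0,0.1],0]]'; python3 -m creep '[[0.5,[0,0,0],0],[0.8,[0,0,0],0],[1,[0,0,0],0],[1,[0,0,0],0],[1,[0,0,-1],0],[1,[0,0,-4],0],[1,[0,0,-8],0],[1,[0,0,-12],0],[1,[0,0,-16],0],[1,[0,0,-16],0],[1,[0,0,-16],0]]'; python3 -c "
from h import *
im=manip.camera('wrist');t=manip.camera('scene');s=manip.camera_params('scene')
a=cv2.resize(im,(400,300));b=cv2.resize(t[120:320,130:397],(400,300),interpolation=2)
cv2.imwrite('pics/w13.png',np.hstack([a,b])[:,:,::-1])
print(proj(s,[[616,170,6],[440,231.2,6],[446.5,77.5,6],[475,-113,6]]))"
```

```text
clock: 22.9
eef_pos: [616.2, 170.7, 28.6]
eef_rot: [3.141, 0.001, 2.47]
wrist_force: [-7.3, -2.2, 11.0]
finger_gap: 59.8
finger_force: 40.0
clock: 24.0
eef_pos: [616.1, 170.7, 188.1]
eef_rot: [3.14, 0.001, 2.47]
wrist_force: [0.8, -0.6, -0.4]
finger_gap: 93.9
finger_force: 0.0
[[235.95666348 181.59048946]
 [161.06939517 189.14185754]
 [186.23644396 233.08205882]
 [234.96586855 297.3465996 ]]
```

View pics/w13.png

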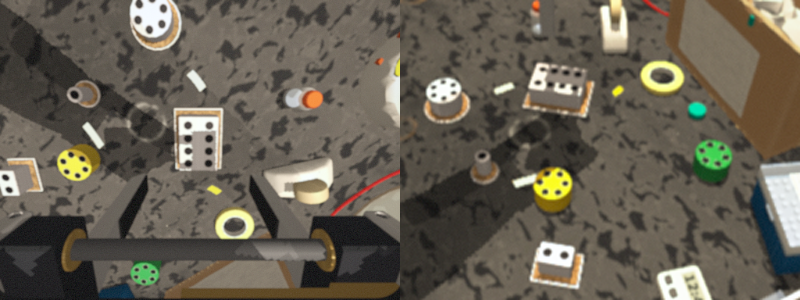

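All four blocks stand upright on their own rests. In the right panel they show at rect (557,85), round (446,97), post (484,165) and oblong (556,257). The gripper is clear of everything.

```bash
python3 -c "
from cell import manip
print(manip.sign_off())"
```

```text
the job is handed in; nothing more can be done
None
```

I took the stack apart, stood all four blocks upright on their matching cork rests, left the timer and bottle untouched, and handed the job in at about 24 s; the hand-in returned no verdict.

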